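# Square a painted panel into the corner of the battens

## Task

Push the larger painted panel along the drawing board into the corner formed by the two raised wooden battens, so that its far long edge lies flush along the long batten and its left short edge lies flush against the short one. Only push or slide it with the fingertips or the outside of the fingers: do not lift or tip it up, and leave the jar, the tape roll, the brush and the smaller panel where they are. Finish with the hand clear of everything.

Things in the scene. Friction and masses are not known exactly. Their poses are not given: they have to be found in the camera images.
- corner (a point): Inside corner of the two battens, on the board's top face (12 mm above the table). Its x axis points away from the robot (turned up to 13 degrees either way), y to the left, z up. The long batten's inner face is the plane x = 0, from y = -240 to +22 mm; the short batten, on the left, has its inner face on the plane y = 0, from x = -150 to 0 mm. Battens: 22 mm wide, 18 mm above the board.
- board: Fixed flat plywood drawing board, 12 mm thick, one piece with the battens; it does not move during the job. Origin straight below the battens' inside corner, on the table; axes as those of the corner. Its top reaches from x = -310 to +60 mm and from y = -450 to +170 mm.
- panel: The larger painted panel: loose, stiff, dry, 0.15 to 0.3 kg, 120 mm (x) by 160 mm (y), 12 mm thick, flat on the board; slides at 1 to 4 N. Origin: centre of its underside. Starts 35 to 75 mm short of its place both ways, turned up to 20 degrees from the board, x roughly away from the robot. In place its axes are parallel to the corner's, its centre at x = -60, y = -80 mm in that frame.
- panel_far_left (a point): The panel's far left corner, at x = +60, y = +80 mm in the panel's frame, on its underside. Belongs in the inside corner of the battens.
- panel_far_right (a point): The panel's far right corner, at x = +60, y = -80 mm in the panel's frame, on its underside. Belongs against the long batten.
- panel_near_left (a point): The panel's near left corner, at x = -60, y = +80 mm in the panel's frame, on its underside. Belongs against the short batten.
- small_panel: Bystander: the smaller painted panel, loose, 70 mm (x) by 90 mm (y), 8 mm thick, flat on the board to the right of the work. Origin at the centre of its underside.
- jar: Bystander: closed glass jar, 54 mm across, 75 mm tall, standing on the board to the left of the short batten. Origin at the centre of its underside.
- tape: Bystander: roll of brown tape, ring 84 mm across with a 60 mm hole, 24 mm tall, lying flat on the board to the left, beside the jar (which of the two is nearer the robot varies). Origin at the centre of its underside.
- brush: Bystander: paint brush 160 mm long, lying on the board to the right, nearer the robot than the smaller panel. Its x axis runs along the handle towards the bristles.
Things that resemble listed ones, but are neither listed nor needed, are in the scene too. Leave any blue or red look-alike of the panel alone.

How it is judged:
At the end, for the whole second after the job is handed in: The panel lies flat and at rest on the board with its far edge within 4 mm of the long batten at both ends and its left edge within 4 mm of the short batten at both ends; the other things within 15 mm of where they started (x of panel_far_left in the frame of corner between -0.004 and 0.004 m and y of panel_far_left in the frame of corner between -0.004 and 0.004 m and x of panel_far_right in the frame of corner between -0.004 and 0.004 m and y of panel_near_left in the frame of corner between -0.004 and 0.004 m and z of panel in the frame of corner below 0.004 m and angle between panel's own z axis and vertical below 0.05 rad and linear speed of panel below 0.01 m/s and distance of each of jar, tape, brush, small_panel from where it was at the start of the episode below 0.015 m); the robot touches nothing.
It fails at once if the panel is lifted or tipped up off the board (z of panel in the frame of corner above 0.008 m or angle between panel's own z axis and vertical above 0.12 rad).
It fails at once if the glass jar is displaced by more than 15 mm (distance of jar from where it was at the start of the episode above 0.015 m).
It fails at once if the roll of tape is displaced by more than 15 mm (distance of tape from where it was at the start of the episode above 0.015 m).
It fails at once if the brush is displaced by more than 15 mm (distance of brush from where it was at the start of the episode above 0.015 m).
It fails at once if the smaller panel is displaced by more than 15 mm (distance of small_panel from where it was at the start of the episode above 0.015 m).
It also fails if it takes over 69 s, if anything falls off the work surface, if the arm or the gripper's body presses on something with over 40 N, if the wrist force passes 120 N, or if a joint passes its speed limit or range.

## Robot

A 6-joint arm with a two-finger parallel gripper is mounted at the origin on the work surface. World frame = base frame: x ahead of the robot, y to its left, z up, the work surface at z = 0. Lengths are in m, angles in rad, forces in N, time in s.
With the tool pointing down it reaches from about 0.3 to 0.825 m from the base axis. Payload 5.4 kg.
Tool frame: the origin (TCP) lies between the finger pads; the fingertips stand ctrl.tips_ahead ahead of it and the grasp point (between the pads) lies 5 mm behind it (ctrl.tips_ahead is the distance from the TCP to the fingertips, in m); z points along the fingers, y is the direction in which the jaws open and shut (so a half turn about z gives the same grasp; the last joint's range is limited). The gripper opens to 92 mm and grips with 3 to 60 N. Pads are 20 mm wide; open, the fingers measure 128 mm over their backs; the gripper's body (75 mm by 189 mm) begins 69 mm behind the grasp point.
Start: joints at [-1.394, 0.158, 1.597, -0, 1.386, -0.21], TCP at [0.217, -0.533, 0.229] pointing down, gripper open.
Joint ranges: [-2.91, 2.91], [-0.94, 2.29], [0.18, 2.7], [-1.29, 4.43], [0.17, 2.64], [-3, 3]. Speed limits (rad/s): [2.57, 2.57, 3.14, 3.14, 3.14, 3.14].

## Interface

Orientations are given as a 3x3 rotation matrix whose columns are the frame's x, y, z axes.
In Python, from plant import readout, cams, ctrl gives the robot as it stands.
- The arm moves only by the tool jog_arm, never from a script. Its argument "series" is a list of rows, each an object with "delta_pos": the shift along the tool's x, y, z in cm, a list of three; "rotation": the turn, a rotation vector about the tool's x, y, z in degrees, a list of three. A call has 1 to 5 rows; each row is the pose to reach, as a shift and turn from the pose commanded when the call began, along the tool's axes at that moment; what a row does not reach only later rows make up. A row lasts 1/12 s, in which the tool goes at most 41.7 mm and 7.16 degrees, less where a joint would pass 70% of its speed; a pose out of reach is approached as far as the arm can. A call with a gripper value outside its range is refused whole. "fingers" is the finger opening in cm, from 0 to 9.19, set as the call begins (left out, the last holds). The fingers move at their own pace and stop on an object; the grip force is fixed at half the most. Time passes only in rows, so rows that repeat a pose let the fingers close. It gives the time, the measured TCP pose, the force and the opening at its end, in the units of the state.
- readout.observe(): the state, without advancing time (a new reading comes with each control period).
- cams.grab_frame(name): name is "side" or "top" or "wrist"; returns a dict with "color" (384x512x3 uint8, blue, green, red), "z_map" (384x512 float32, m along the optical axis (not along the pixel's ray), 0 where there is no reading), "mtx" (3x3 intrinsics, pixels), "xyz" and "orientation" of the camera in the world; the wrist camera has in their place "hand_eye" (4x4, takes a point from camera to tool coordinates, whose origin is the TCP and whose axes are the flange's). Camera axes: x right, y down, z forward; pixel columns grow to the right and rows downward; lengths in m; the calibration is good to about 2 mm. A picture is of the moment at which its call begins: read the wrist's pose just before it.
- ctrl.job_done(): hands the job in, once; it reports no verdict.
The state is a dict: "clock": time; "qpos": joint angles; "qd": joint speeds; "effort": joint torques, N m; "eef_pos": TCP position; "ee_rot": TCP orientation; "force": force on the tool from outside, world axes, zero at the start; "moment": the same for the moment, N m; "gripper_width": finger opening in m.
Only numpy, scipy, OpenCV 4.12 (cv2) and the standard library are available. Lean on these libraries where they do the work, as an engineer would, in place of code of your own. Each camera call takes 0.05 s, during which the arm holds its last target.

## Working session

There is one attempt and no reset: what is moved stays moved. The work goes in short steps, Python scripts to look and compute and a tool call to move; the robot and the scene stay as the last step left them, time stands still between calls to the robot, and variables do not carry over. Pictures are saved under pics/ and viewed, and the job is handed in when it is done.

Besides the shell and the picture viewer there is one more tool, called after "Call:" in YAML: its name, and indented under it one key for each argument. jog_arm: Moves the arm, as the interface text tells. Its arguments: {"type":"object","properties":{"series":{"type":"array"},"fingers":{"type":"number"}},"required":["series"]}

```bash
mkdir -p pics; ls; python3 - <<'E'
from plant import readout,cams,ctrl
import cv2,numpy as np
s=readout.observe();print({k:np.round(v,3).tolist() for k,v in s.items()},ctrl.tips_ahead)
for n in("top","side"):
    f=cams.grab_frame(n);cv2.imwrite(f"pics/{n}0.png",f["color"]);np.savez(f"{n}0.npz",**f);print(n,f["mtx"].round(1).tolist(),f["xyz"],f["orientation"].round(3).tolist())
E
```

```text
pics
{'clock': 0.0, 'qpos': [-1.394, 0.159, 1.598, -0.0, 1.386, -0.21], 'qd': [-0.0, -0.001, 0.001, -0.0, 0.001, 0.001], 'effort': [0.002, -38.557, -32.211, 0.07, 0.038, -0.0], 'eef_pos': [0.217, -0.532, 0.228], 'ee_rot': [[0.926, 0.377, -0.0], [0.377, -0.926, 0.002], [0.0, -0.002, -1.0]], 'force': [0.178, 0.539, -0.711], 'moment': [-0.017, -0.016, -0.047], 'gripper_width': 0.092} 0.014
top [[366.7, 0.0, 258.2], [0.0, 366.7, 189.4], [0.0, 0.0, 1.0]] [ 0.37513343 -0.01102041  1.07094573] [[-0.008, -0.987, 0.161], [-1.0, 0.01, 0.011], [-0.013, -0.161, -0.987]]
side [[393.9, 0.0, 254.2], [0.0, 393.9, 190.4], [0.0, 0.0, 1.0]] [0.34765179 0.87547559 0.81499004] [[-0.972, -0.148, 0.18], [-0.233, 0.626, -0.744], [-0.003, -0.766, -0.643]]
```

View pics/top0.png

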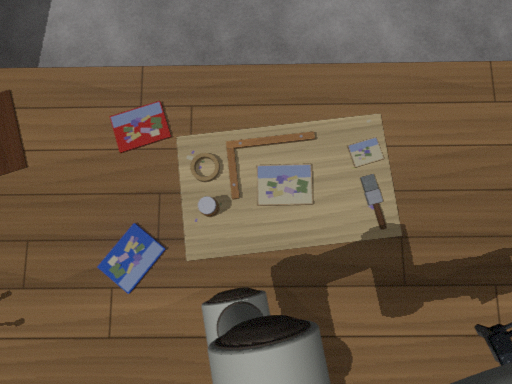

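View pics/side0.png

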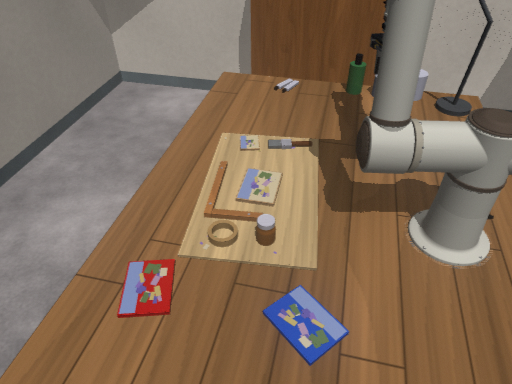

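The top view shows these candidates for the larger panel:
- (285,185): cream-edged panel on the board, inside the battens.
- (366,152): small panel.
- (140,127): red look-alike, off the board.
- (132,257): blue look-alike, off the board.

I choose (285,185) and will check it in a close crop.

```bash
python3 - <<'E'
import cv2,numpy as np
f=np.load("top0.npz");c=f["color"]
cr=c[115:220,185:325];cv2.imwrite("pics/crop0.png",cv2.resize(cr,None,fx=5.5,fy=5.5,interpolation=cv2.INTER_CUBIC))
E
```

```text
(no output)
```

View pics/crop0.png

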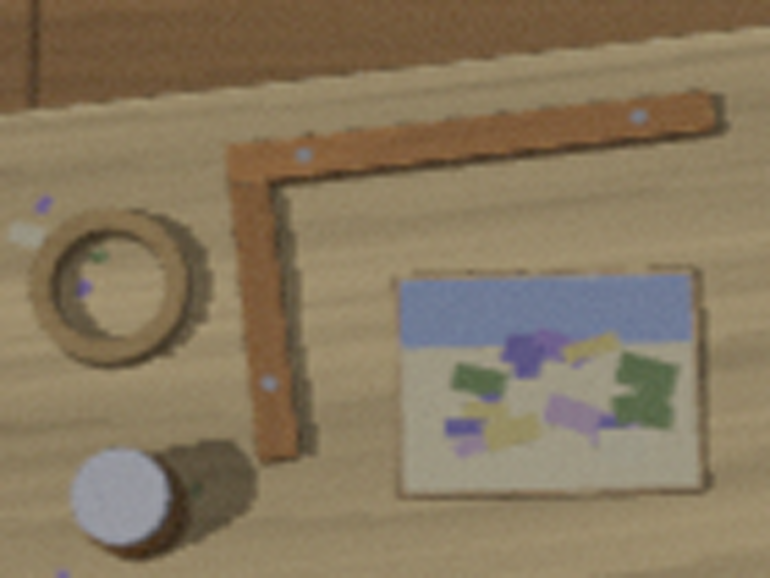

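```bash
cat > h.py <<'E'
import cv2,numpy as np
def px2w(f,uv,z):
    uv=np.atleast_2d(uv).astype(float);d=np.c_[uv,np.ones(len(uv))]@np.linalg.inv(f["mtx"]).T@f["orientation"].T
    return f["xyz"]+d*((z-f["xyz"][2])/d[:,2])[:,None]
def fit2(L,W): # rigid L->W 2D
    L=np.asarray(L,float);W=np.asarray(W,float)[:,:2];l=L.mean(0);w=W.mean(0);H=(L-l).T@(W-w)
    a=np.arctan2(H[0,1]-H[1,0],H[0,0]+H[1,1]);R=np.array([[np.cos(a),-np.sin(a)],[np.sin(a),np.cos(a)]])
    t=w-R@l;return a,R,t,(L@R.T+t-W)*1e3
E
python3 - <<'E'
import numpy as np
from h import *
f=dict(np.load("top0.npz"));o=np.array([185,115]);k=lambda p:(np.array(p)+.5)/5.5+o-.5
B=px2w(f,k([(270,183),(716,134),(297,457)]),.030)
a,R,t,e=fit2([(0,0),(0,-.24),(-.15,0)],B);print("corner",t.round(4),np.degrees(a),e.round(1))
P=px2w(f,k([(397,276),(695,268),(705,490),(402,496)]),.024)
a2,R2,t2,e2=fit2([(.06,.08),(.06,-.08),(-.06,-.08),(-.06,.08)],P);print("panel",t2.round(4),np.degrees(a2),e2.round(1))
print("panel in corner",(R.T@(t2-t)).round(4),np.degrees(a2-a))
for n,p in dict(jar=(122,500),tape=(112,288)).items():
    print(n,px2w(f,k([p]),.06 if n=="jar" else .036)[0,:2].round(3))
print("small,brush",px2w(f,[(366,152),(370,178),(382,226)],.02)[:,:2].round(3))
E
```

```text
corner [0.6705 0.0723] 5.636160019932812 [[ 0.7  0.3]
 [ 0.1 -0.3]
 [-0.8  0. ]]
panel [ 0.5618 -0.0752] 0.7706169126946444 [[ 1.1  0.8]
 [ 0.6 -0.8]
 [-0.6 -0.9]
 [-1.1  0.9]]
panel in corner [-0.1227 -0.1361] -4.865543107238168
jar [0.497 0.144]
tape [0.612 0.155]
small,brush [[ 0.655 -0.317]
 [ 0.578 -0.324]
 [ 0.438 -0.35 ]]
```

Crop confirms the target: FL corner at crop pixel ~(397,276), with the blue sky band on the far side. It needs +63 mm in x, +56 mm in y and +4.9° of rotation. I'll push x first with both spread fingers on the near edge.

```bash
cat >> h.py <<'E'
def go(x,y,z,yaw=None):
    from plant import readout
    s=readout.observe();R=s["ee_rot"];d=R.T@(np.array([x,y,z])-s["eef_pos"])*100
    cy=np.degrees(np.arctan2(R[1,0],R[0,0]));print("t",round(s["clock"],2),"pos",s["eef_pos"].round(4),"F",s["force"].round(1),"delta cm",d.round(2),"rotz",None if yaw is None else round(-((yaw-cy+180)%360-180),2), "tilt",R[:,2].round(4))
E
python3 -c "
from h import *
go(.465,-.078,.229,5.6)"
```

```text
t 0.1 pos [ 0.2168 -0.532   0.2278] F [-0.5 -0.5 -0.3] delta cm [ 40.11 -32.68  -0.06] rotz 16.56 tilt [-2.0e-04  1.6e-03 -1.0e+00]
```

Call:
jog_arm:
  series:
    - {"delta_pos":[4,-3.2,0],"rotation":[0,0,3]}
    - {"delta_pos":[8,-6.4,0],"rotation":[0,0,6]}
    - {"delta_pos":[12,-9.6,0],"rotation":[0,0,10]}
    - {"delta_pos":[14,-11.4,0],"rotation":[0,0,14]}
    - {"delta_pos":[16,-13,0],"rotation":[0,0,16.5]}

```text
clock: 0.52
eef_pos: [0.3164, -0.3495, 0.2281]
ee_rot: [[0.995, 0.095, -0.0], [0.095, -0.995, 0.001], [-0.0, -0.001, -1.0]]
force: [1.0, 1.1, -0.4]
gripper_width: 0.0916
```

```bash
python3 -c "
from h import *
go(.465,-.078,.15,5.6)"
```

```text
t 0.52 pos [ 0.3164 -0.3495  0.2281] F [ 1.   1.1 -0.4] delta cm [ 17.37 -25.61   7.83] rotz -0.15 tilt [-2.e-04  1.e-03 -1.e+00]
```

Call:
jog_arm:
  series:
    - {"delta_pos":[2.5,-4,0],"rotation":[0,0,0]}
    - {"delta_pos":[5,-8,0],"rotation":[0,0,0]}
    - {"delta_pos":[7.5,-12,0],"rotation":[0,0,0]}
    - {"delta_pos":[10,-16,0],"rotation":[0,0,0]}
    - {"delta_pos":[12.5,-19,0],"rotation":[0,0,0]}

```text
clock: 0.93
eef_pos: [0.4117, -0.1646, 0.2284]
ee_rot: [[0.995, 0.098, -0.0], [0.098, -0.995, 0.0], [-0.0, -0.0, -1.0]]
force: [0.8, -1.1, 0.1]
gripper_width: 0.0921
```

Call:
jog_arm:
  series:
    - {"delta_pos":[2,-3,0],"rotation":[0,0,0]}
    - {"delta_pos":[4,-6,0],"rotation":[0,0,0]}
    - {"delta_pos":[4.4,-6.6,0],"rotation":[0,0,0]}
    - {"delta_pos":[4.4,-6.6,0],"rotation":[0,0,0]}

```text
clock: 1.27
eef_pos: [0.4492, -0.0949, 0.2282]
ee_rot: [[0.995, 0.103, -0.001], [0.103, -0.995, 0.001], [-0.001, -0.001, -1.0]]
force: [0.3, -0.3, 0.5]
gripper_width: 0.0917
```

```bash
python3 - <<'E'
from h import *
from plant import readout,cams
go(.465,-.078,.08,5.6)
s=readout.observe();f=cams.grab_frame("wrist");np.savez("w0.npz",**f,pos=s["eef_pos"],rot=s["ee_rot"]);cv2.imwrite("pics/w0.png",f["color"])
print(f["hand_eye"].round(3).tolist())
E
```

```text
t 1.27 pos [ 0.4492 -0.0949  0.2282] F [ 0.3 -0.3  0.5] delta cm [ 1.75 -1.51 14.82] rotz 0.3 tilt [-7.e-04  5.e-04 -1.e+00]
[[0.001, -0.959, -0.282, 0.08], [1.0, 0.0, 0.002, 0.001], [-0.001, -0.282, 0.959, -0.157], [0.0, 0.0, 0.0, 1.0]]
```

View pics/w0.png

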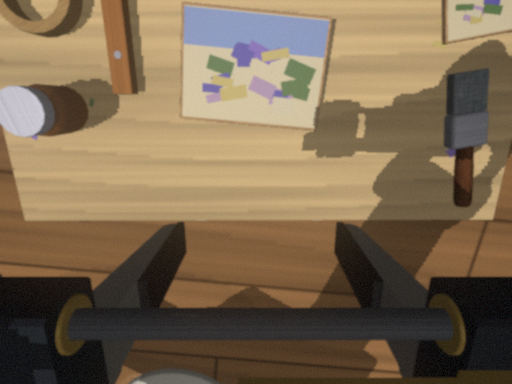

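Wrist view confirms: the panel's corners are at about (183,3), (333,18), (312,129) and (180,117). The area in front of the panel is clear, and the jar at (30,110) and brush at (465,130) are well to the sides. Descending.

Call:
jog_arm:
  series:
    - {"delta_pos":[1.0,-1.5,4],"rotation":[0,0,0.3]}
    - {"delta_pos":[1.0,-1.5,8],"rotation":[0,0,0.3]}
    - {"delta_pos":[1.0,-1.5,12],"rotation":[0,0,0.3]}
    - {"delta_pos":[1.0,-1.5,16],"rotation":[0,0,0.3]}
    - {"delta_pos":[1.0,-1.5,17.5],"rotation":[0,0,0.3]}

```text
clock: 1.73
eef_pos: [0.4528, -0.0809, 0.0482]
ee_rot: [[0.996, 0.091, -0.009], [0.091, -0.996, 0.003], [-0.008, -0.004, -1.0]]
force: [-0.7, 1.4, -0.5]
gripper_width: 0.0921
```

```bash
python3 -c "
from h import *
go(.47,-.078,.029,5.6)"
```

```text
t 1.73 pos [ 0.4528 -0.0809  0.0482] F [-0.7  1.4 -0.5] delta cm [ 1.76 -0.12  1.9 ] rotz -0.37 tilt [-0.0085  0.0033 -1.    ]
```

Call:
jog_arm:
  series:
    - {"delta_pos":[0,0,0],"rotation":[0,0,0]}
    - {"delta_pos":[0,0,0],"rotation":[0,0,0]}

```text
clock: 1.9
eef_pos: [0.4566, -0.0821, 0.0533]
ee_rot: [[0.996, 0.091, -0.002], [0.091, -0.996, 0.0], [-0.002, -0.001, -1.0]]
force: [-0.4, 0.2, 0.1]
gripper_width: 0.0918
```

```bash
python3 -c "
from h import *
go(.47,-.078,.029,5.6)"
```

```text
t 1.9 pos [ 0.4566 -0.0821  0.0533] F [-0.4  0.2  0.1] delta cm [ 1.38 -0.28  2.43] rotz -0.36 tilt [-1.7e-03  4.0e-04 -1.0e+00]
```

Call:
jog_arm:
  series:
    - {"delta_pos":[0,-0.3,1.2],"rotation":[0,0,-0.2]}
    - {"delta_pos":[0,-0.3,2.3],"rotation":[0,0,-0.3]}
    - {"delta_pos":[0,-0.3,2.3],"rotation":[0,0,-0.3]}
    - {"delta_pos":[0,-0.3,2.3],"rotation":[0,0,-0.3]}

```text
clock: 2.23
eef_pos: [0.4574, -0.0784, 0.0313]
ee_rot: [[0.995, 0.098, 0.001], [0.098, -0.995, -0.0], [0.001, 0.0, -1.0]]
force: [-0.9, 0.3, -0.2]
gripper_width: 0.0921
```

```bash
python3 - <<'E'
from h import *
go(.47,-.078,.029,5.6)
from plant import cams
f=cams.grab_frame("side");cv2.imwrite("pics/s1.png",cv2.resize(f["color"][120:260,190:340],None,fx=4,fy=4))
E
```

```text
t 2.23 pos [ 0.4574 -0.0784  0.0313] F [-0.9  0.3 -0.2] delta cm [1.26 0.08 0.23] rotz 0.04 tilt [ 6.e-04 -4.e-04 -1.e+00]
```

View pics/s1.png

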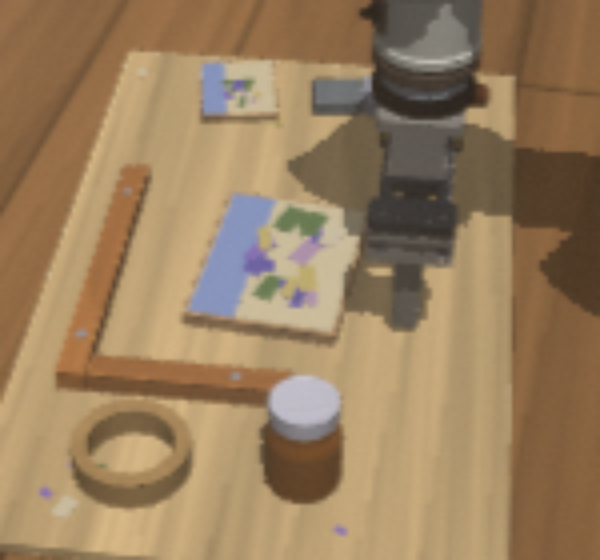

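The hand is low and clear of the jar at crop (305,435). The panel is ahead of the fingers. Starting the x push.

Call:
jog_arm:
  series:
    - {"delta_pos":[0.6,0,0.2],"rotation":[0,0,0]}
    - {"delta_pos":[1.3,0,0.2],"rotation":[0,0,0]}
    - {"delta_pos":[2.0,0,0.2],"rotation":[0,0,0]}
    - {"delta_pos":[2.6,0,0.2],"rotation":[0,0,0]}
    - {"delta_pos":[3.0,0,0.2],"rotation":[0,0,0]}

```text
clock: 2.7
eef_pos: [0.4881, -0.075, 0.0289]
ee_rot: [[0.995, 0.099, 0.0], [0.099, -0.995, -0.0], [0.0, 0.0, -1.0]]
force: [-2.3, -0.7, 2.0]
gripper_width: 0.0921
```

Call:
jog_arm:
  series:
    - {"delta_pos":[0.5,0,0],"rotation":[0,0,0]}
    - {"delta_pos":[1.0,0,0],"rotation":[0,0,0]}
    - {"delta_pos":[1.5,0,0],"rotation":[0,0,0]}
    - {"delta_pos":[2.0,0,0],"rotation":[0,0,0]}
    - {"delta_pos":[2.5,0,0],"rotation":[0,0,0]}

```text
clock: 3.12
eef_pos: [0.5119, -0.0723, 0.0285]
ee_rot: [[0.995, 0.099, -0.001], [0.099, -0.995, 0.0], [-0.001, -0.0, -1.0]]
force: [-2.2, 0.1, 1.6]
gripper_width: 0.092
```

```bash
cat >> h.py <<'E'
C=np.array([.6705,.0723]);CA=np.radians(5.64);CR=np.array([[np.cos(CA),-np.sin(CA)],[np.sin(CA),np.cos(CA)]])
def goc(cx,cy,z,yaw=None):
    from plant import readout
    p=C+CR@[cx,cy];go(p[0],p[1],z,yaw);print("tcp in corner",(CR.T@(readout.observe()["eef_pos"][:2]-C)).round(4))
E
python3 - <<'E'
from h import *
goc(-.13,-.136,.029,5.64)
from plant import cams
f=cams.grab_frame("side");cv2.imwrite("pics/s2.png",cv2.resize(f["color"][120:260,190:340],None,fx=4,fy=4))
f=cams.grab_frame("top");cv2.imwrite("pics/t2.png",cv2.resize(f["color"][115:220,185:325],None,fx=5.5,fy=5.5))
E
```

```text
t 3.12 pos [ 0.5119 -0.0723  0.0285] F [-2.2  0.1  1.6] delta cm [ 4.2   0.77 -0.05] rotz 0.03 tilt [-9.e-04  3.e-04 -1.e+00]
tcp in corner [-0.172  -0.1283]
```

View pics/s2.png

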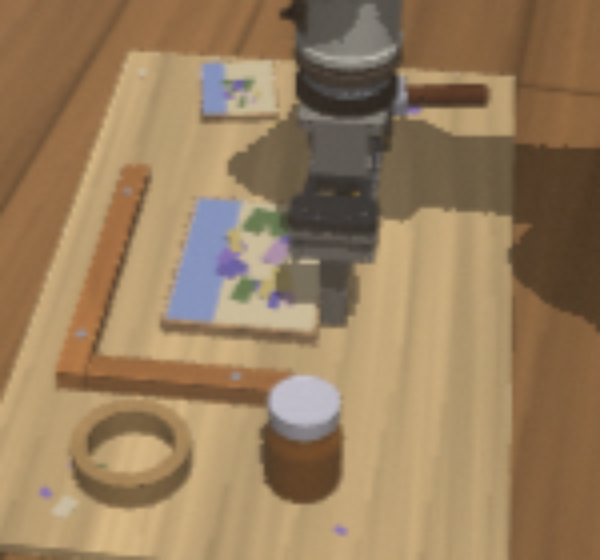

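View pics/t2.png

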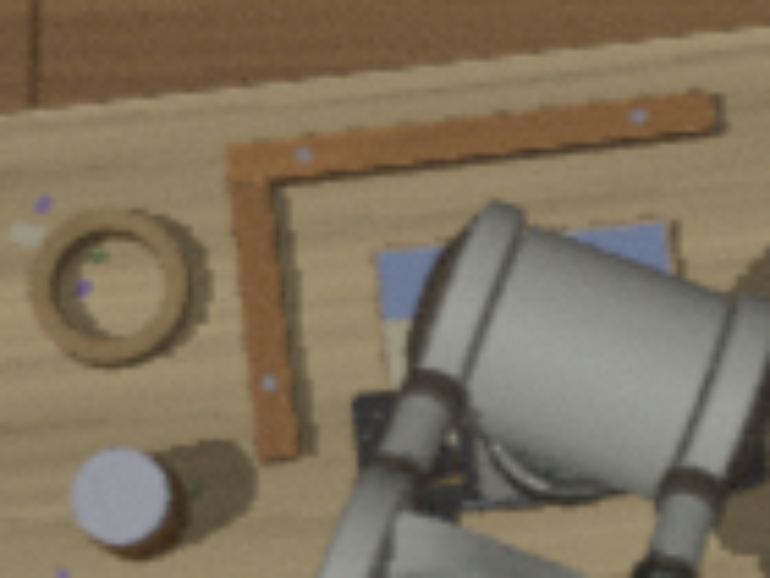

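Side view: fingers are on the near edge, panel flat. Top view: the panel's far edge (380,253)-(668,225) is now parallel to the long batten. Continuing.

Call:
jog_arm:
  series:
    - {"delta_pos":[0.6,0,-0.1],"rotation":[0,0,0]}
    - {"delta_pos":[1.2,0,-0.1],"rotation":[0,0,0]}
    - {"delta_pos":[1.8,0,-0.1],"rotation":[0,0,0]}
    - {"delta_pos":[2.4,0,-0.1],"rotation":[0,0,0]}
    - {"delta_pos":[2.8,0,-0.1],"rotation":[0,0,0]}

```text
clock: 3.63
eef_pos: [0.5406, -0.0696, 0.0296]
ee_rot: [[0.995, 0.099, 0.0], [0.099, -0.995, -0.0], [0.0, 0.0, -1.0]]
force: [-2.0, -0.8, -0.1]
gripper_width: 0.0917
```

Call:
jog_arm:
  series:
    - {"delta_pos":[0.3,0,0],"rotation":[0,0,0]}
    - {"delta_pos":[0.5,0,0],"rotation":[0,0,0]}
    - {"delta_pos":[0.7,0,0],"rotation":[0,0,0]}
    - {"delta_pos":[0.8,0,0],"rotation":[0,0,0]}
    - {"delta_pos":[0.8,0,0],"rotation":[0,0,0]}

```text
clock: 4.05
eef_pos: [0.5479, -0.0689, 0.0297]
ee_rot: [[0.995, 0.099, 0.0], [0.099, -0.995, -0.0], [0.0, 0.0, -1.0]]
force: [-0.9, -0.2, -0.1]
gripper_width: 0.0922
```

```bash
python3 - <<'E'
from h import *
goc(-.13,-.136,.029,5.64)
E
```

```text
t 4.05 pos [ 0.5479 -0.0689  0.0297] F [-0.9 -0.2 -0.1] delta cm [0.59 0.75 0.07] rotz 0.02 tilt [ 5.e-04 -0.e+00 -1.e+00]
tcp in corner [-0.1359 -0.1285]
```

Remaining ~6 mm; stepping slowly until the force rises.

Call:
jog_arm:
  series:
    - {"delta_pos":[0.1,0,0],"rotation":[0,0,0]}
    - {"delta_pos":[0.2,0,0],"rotation":[0,0,0]}
    - {"delta_pos":[0.3,0,0],"rotation":[0,0,0]}
    - {"delta_pos":[0.4,0,0],"rotation":[0,0,0]}
    - {"delta_pos":[0.4,0,0],"rotation":[0,0,0]}

```text
clock: 4.47
eef_pos: [0.5519, -0.0685, 0.0296]
ee_rot: [[0.995, 0.099, 0.0], [0.099, -0.995, -0.0], [0.0, 0.0, -1.0]]
force: [-1.6, -0.4, 1.3]
gripper_width: 0.092
```

Call:
jog_arm:
  series:
    - {"delta_pos":[0.1,0,0],"rotation":[0,0,0]}
    - {"delta_pos":[0.2,0,0],"rotation":[0,0,0]}
    - {"delta_pos":[0.2,0,0],"rotation":[0,0,0]}
    - {"delta_pos":[0.2,0,0],"rotation":[0,0,0]}

```text
clock: 4.8
eef_pos: [0.5539, -0.0683, 0.0296]
ee_rot: [[0.995, 0.099, 0.001], [0.099, -0.995, -0.0], [0.001, 0.0, -1.0]]
force: [-0.9, -0.9, -0.5]
gripper_width: 0.092
```

```bash
python3 - <<'E'
from h import *
goc(-.13,-.136,.029,5.64)
from plant import cams
f=cams.grab_frame("side");cv2.imwrite("pics/s3.png",cv2.resize(f["color"][120:260,190:340],None,fx=4,fy=4))
E
```

```text
t 4.8 pos [ 0.5539 -0.0683  0.0296] F [-0.9 -0.9 -0.5] delta cm [-0.01  0.75  0.06] rotz 0.02 tilt [ 5.e-04 -1.e-04 -1.e+00]
tcp in corner [-0.1299 -0.1285]
```

View pics/s3.png

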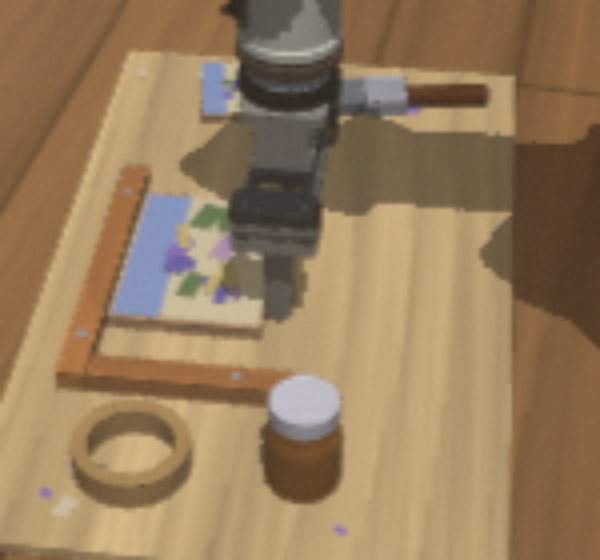

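Nearly at the long batten (far edge along crop (150,195)-(112,315)), but no contact force yet. Creeping on.

Call:
jog_arm:
  series:
    - {"delta_pos":[0.1,0,0],"rotation":[0,0,0]}
    - {"delta_pos":[0.2,0,0],"rotation":[0,0,0]}
    - {"delta_pos":[0.2,0,0],"rotation":[0,0,0]}

```text
clock: 5.1
eef_pos: [0.5549, -0.0682, 0.0296]
ee_rot: [[0.995, 0.099, -0.002], [0.099, -0.995, -0.0], [-0.002, -0.0, -1.0]]
force: [-4.5, -1.3, 4.4]
gripper_width: 0.0921
```

Call:
jog_arm:
  series:
    - {"delta_pos":[0.1,0,0],"rotation":[0,0,0]}
    - {"delta_pos":[0.15,0,0],"rotation":[0,0,0]}
    - {"delta_pos":[0.15,0,0],"rotation":[0,0,0]}

```text
clock: 5.35
eef_pos: [0.5551, -0.0682, 0.0295]
ee_rot: [[0.995, 0.099, -0.006], [0.099, -0.995, -0.0], [-0.006, -0.0, -1.0]]
force: [-9.9, -0.7, 8.7]
gripper_width: 0.092
```

Contact: the motion stopped with ~10 N, so the far edge is against the long batten. Backing off, rising and turning 90° for the y push, with the fingers narrowed.

Call:
jog_arm:
  series:
    - {"delta_pos":[-1,0,0],"rotation":[0,0,0]}
    - {"delta_pos":[-2.5,0,-1],"rotation":[0,0,0]}
    - {"delta_pos":[-3,0,-5],"rotation":[0,0,0]}
    - {"delta_pos":[-3,0,-9],"rotation":[0,0,0]}
    - {"delta_pos":[-3,0,-12],"rotation":[0,0,-2]}

```text
clock: 5.77
eef_pos: [0.5282, -0.0712, 0.1526]
ee_rot: [[0.991, 0.133, 0.004], [0.133, -0.991, -0.001], [0.003, 0.001, -1.0]]
force: [1.2, -1.2, 0.3]
gripper_width: 0.0919
```

Call:
jog_arm:
  series:
    - {"delta_pos":[0,2,0],"rotation":[0,0,-7]}
    - {"delta_pos":[1,4,0],"rotation":[0,0,-14]}
    - {"delta_pos":[2,6,0],"rotation":[0,0,-21]}
    - {"delta_pos":[3,8,0],"rotation":[0,0,-28]}
    - {"delta_pos":[4,10,0],"rotation":[0,0,-35]}
  fingers: 5

```text
clock: 6.18
eef_pos: [0.5814, -0.1657, 0.1499]
ee_rot: [[0.731, 0.682, 0.002], [0.682, -0.731, -0.0], [0.001, 0.001, -1.0]]
force: [-0.2, 1.0, 0.2]
gripper_width: 0.0607
```

Call:
jog_arm:
  series:
    - {"delta_pos":[0,0,0],"rotation":[0,0,-7]}
    - {"delta_pos":[0,0,0],"rotation":[0,0,-14]}
    - {"delta_pos":[0,0,0],"rotation":[0,0,-21]}
    - {"delta_pos":[0,0,0],"rotation":[0,0,-28]}
    - {"delta_pos":[0,0,0],"rotation":[0,0,-35]}

```text
clock: 6.6
eef_pos: [0.5809, -0.1648, 0.1497]
ee_rot: [[0.208, 0.978, 0.001], [0.978, -0.208, -0.0], [0.0, 0.001, -1.0]]
force: [0.1, -0.3, -0.2]
gripper_width: 0.0497
```

```bash
python3 - <<'E'
from h import *
goc(-.061,-.252,.12,95.64)
from plant import cams
f=cams.grab_frame("top");cv2.imwrite("pics/t4.png",cv2.resize(f["color"][105:220,185:395],None,fx=3.8,fy=3.8,interpolation=2))
f=cams.grab_frame("side");cv2.imwrite("pics/s4.png",cv2.resize(f["color"][120:260,190:340],None,fx=4,fy=4))
E
```

```text
t 6.6 pos [ 0.5809 -0.1648  0.1497] F [ 0.1 -0.3 -0.2] delta cm [-0.8   5.66  2.98] rotz -17.64 tilt [ 1.4e-03 -2.0e-04 -1.0e+00]
tcp in corner [-0.1125 -0.2272]
```

View pics/t4.png

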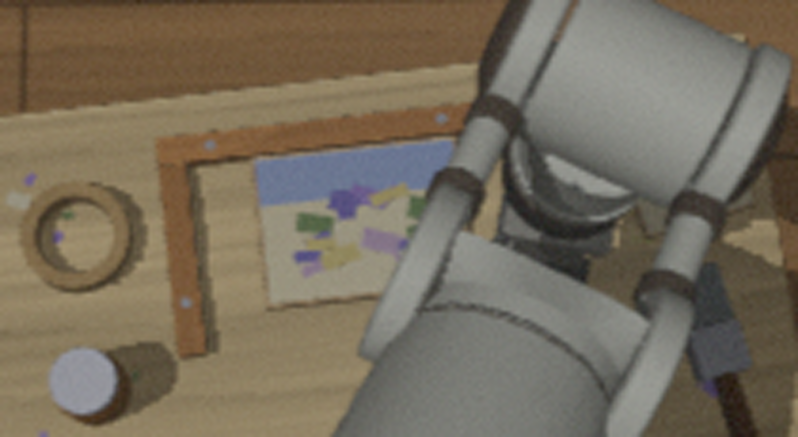

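View pics/s4.png

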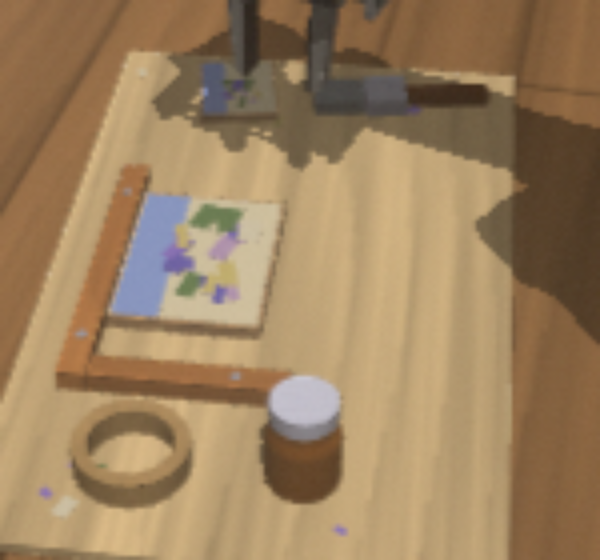

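The panel lies along the long batten (far edge parallel and touching). The left edge at top-crop x≈262 still has a ~55 mm gap to the short batten at x≈195. All bystanders unmoved.

Call:
jog_arm:
  series:
    - {"delta_pos":[-0.3,2,0],"rotation":[0,0,-6]}
    - {"delta_pos":[-0.6,4,0],"rotation":[0,0,-12]}
    - {"delta_pos":[-0.8,5.6,0],"rotation":[0,0,-17.6]}
    - {"delta_pos":[-0.8,5.6,3],"rotation":[0,0,-17.6]}
    - {"delta_pos":[-0.8,5.6,3],"rotation":[0,0,-17.6]}

```text
clock: 7.12
eef_pos: [0.6315, -0.1836, 0.1148]
ee_rot: [[-0.088, 0.996, -0.006], [0.996, 0.088, 0.003], [0.004, -0.006, -1.0]]
force: [-1.3, 0.6, -1.6]
gripper_width: 0.0501
```

```bash
python3 - <<'E'
from h import *
goc(-.061,-.248,.03,95.64)
E
```

```text
t 7.12 pos [ 0.6315 -0.1836  0.1148] F [-1.3  0.6 -1.6] delta cm [0.25 0.34 8.48] rotz -0.58 tilt [-0.0058  0.0031 -1.    ]
tcp in corner [-0.064  -0.2508]
```

Call:
jog_arm:
  series:
    - {"delta_pos":[0,0,0],"rotation":[0,0,0]}
    - {"delta_pos":[0,0.2,3],"rotation":[0,0,0]}
    - {"delta_pos":[0,0.2,6],"rotation":[0,0,0]}
    - {"delta_pos":[0,0.2,6.5],"rotation":[0,0,0]}
    - {"delta_pos":[0,0.2,6.5],"rotation":[0,0,0]}

```text
clock: 7.53
eef_pos: [0.6335, -0.1834, 0.0531]
ee_rot: [[-0.09, 0.996, -0.004], [0.996, 0.09, 0.002], [0.003, -0.004, -1.0]]
force: [-0.9, 0.2, 0.3]
gripper_width: 0.0499
```

Call:
jog_arm:
  series:
    - {"delta_pos":[0,0,0],"rotation":[0,0,0]}
    - {"delta_pos":[0,0,0],"rotation":[0,0,0]}

```text
clock: 7.7
eef_pos: [0.6367, -0.185, 0.0575]
ee_rot: [[-0.091, 0.996, 0.004], [0.996, 0.091, -0.002], [-0.002, 0.004, -1.0]]
force: [-0.4, -0.1, -0.4]
gripper_width: 0.0498
```

```bash
python3 - <<'E'
from h import *
goc(-.061,-.248,.03,95.64)
E
```

```text
t 7.7 pos [ 0.6367 -0.185   0.0575] F [-0.4 -0.1 -0.4] delta cm [ 0.48 -0.22  2.74] rotz -0.41 tilt [ 0.0037 -0.0018 -1.    ]
tcp in corner [-0.0589 -0.2528]
```

Call:
jog_arm:
  series:
    - {"delta_pos":[0,-0.2,1.2],"rotation":[0,0,-0.4]}
    - {"delta_pos":[0,-0.3,2.2],"rotation":[0,0,-0.4]}
    - {"delta_pos":[0,-0.3,2.7],"rotation":[0,0,-0.4]}
    - {"delta_pos":[0,-0.3,2.7],"rotation":[0,0,-0.4]}
    - {"delta_pos":[0,-0.3,2.7],"rotation":[0,0,-0.4]}

```text
clock: 8.12
eef_pos: [0.6319, -0.1845, 0.0269]
ee_rot: [[-0.098, 0.995, -0.001], [0.995, 0.098, 0.0], [0.0, -0.001, -1.0]]
force: [-0.1, -0.2, -0.6]
gripper_width: 0.0498
```

```bash
python3 - <<'E'
from h import *
goc(-.062,-.17,.03,95.64)
E
```

```text
t 8.12 pos [ 0.6319 -0.1845  0.0269] F [-0.1 -0.2 -0.6] delta cm [ 8.18  0.17 -0.3 ] rotz 0.01 tilt [-8.e-04  4.e-04 -1.e+00]
tcp in corner [-0.0637 -0.2518]
```

Call:
jog_arm:
  series:
    - {"delta_pos":[0.4,0.1,-0.3],"rotation":[0,0,0]}
    - {"delta_pos":[1.0,0.1,-0.3],"rotation":[0,0,0]}
    - {"delta_pos":[1.6,0.1,-0.3],"rotation":[0,0,0]}
    - {"delta_pos":[2.2,0.1,-0.3],"rotation":[0,0,0]}
    - {"delta_pos":[2.8,0.1,-0.3],"rotation":[0,0,0]}

```text
clock: 8.53
eef_pos: [0.6303, -0.1556, 0.0305]
ee_rot: [[-0.099, 0.995, -0.0], [0.995, 0.099, 0.0], [0.0, -0.0, -1.0]]
force: [0.3, 0.3, -0.2]
gripper_width: 0.0501
```

Call:
jog_arm:
  series:
    - {"delta_pos":[0.5,0,0],"rotation":[0,0,0]}
    - {"delta_pos":[1.0,0,0],"rotation":[0,0,0]}
    - {"delta_pos":[1.5,0,0],"rotation":[0,0,0]}
    - {"delta_pos":[2.0,0,0],"rotation":[0,0,0]}
    - {"delta_pos":[2.4,0,0],"rotation":[0,0,0]}

```text
clock: 8.95
eef_pos: [0.628, -0.1322, 0.0305]
ee_rot: [[-0.099, 0.995, -0.0], [0.995, 0.099, -0.0], [-0.0, -0.0, -1.0]]
force: [-0.4, -0.7, -1.3]
gripper_width: 0.0502
```

```bash
python3 - <<'E'
from h import *
goc(-.062,-.17,.03,95.64)
from plant import cams
f=cams.grab_frame("side");cv2.imwrite("pics/s5.png",cv2.resize(f["color"][120:260,190:340],None,fx=4,fy=4))
E
```

```text
t 8.95 pos [ 0.628  -0.1322  0.0305] F [-0.4 -0.7 -1.3] delta cm [2.94 0.05 0.05] rotz 0.03 tilt [-2.e-04 -0.e+00 -1.e+00]
tcp in corner [-0.0624 -0.1994]
```

View pics/s5.png

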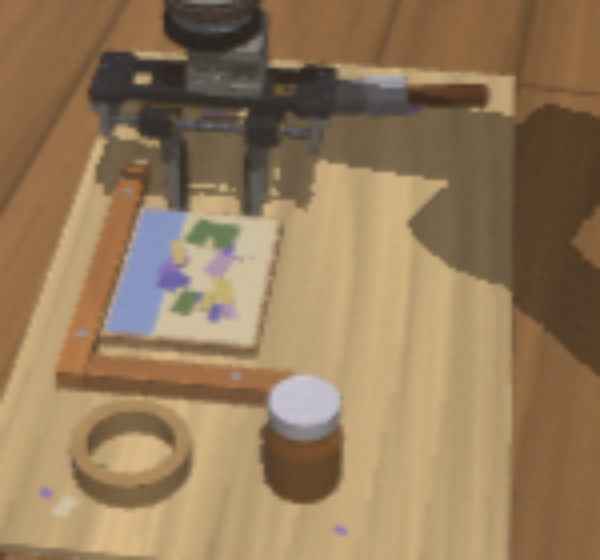

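Both fingers are on the right edge (crop (178,210), (255,212)) and the panel slides flat along the batten. Continuing, slowing near the end.

Call:
jog_arm:
  series:
    - {"delta_pos":[0.5,0,0],"rotation":[0,0,0]}
    - {"delta_pos":[1.0,0,0],"rotation":[0,0,0]}
    - {"delta_pos":[1.5,0,0],"rotation":[0,0,0]}
    - {"delta_pos":[2.0,0,0],"rotation":[0,0,0]}
    - {"delta_pos":[2.3,0,0],"rotation":[0,0,0]}

```text
clock: 9.42
eef_pos: [0.6258, -0.1092, 0.0307]
ee_rot: [[-0.099, 0.995, -0.0], [0.995, 0.099, -0.0], [-0.0, -0.0, -1.0]]
force: [-0.9, -1.5, 1.1]
gripper_width: 0.0499
```

Call:
jog_arm:
  series:
    - {"delta_pos":[0.1,0,0],"rotation":[0,0,0]}
    - {"delta_pos":[0.2,0,0],"rotation":[0,0,0]}
    - {"delta_pos":[0.3,0,0],"rotation":[0,0,0]}
    - {"delta_pos":[0.4,0,0],"rotation":[0,0,0]}
    - {"delta_pos":[0.4,0,0],"rotation":[0,0,0]}

```text
clock: 9.83
eef_pos: [0.6255, -0.1059, 0.0307]
ee_rot: [[-0.099, 0.995, 0.0], [0.995, 0.099, -0.0], [-0.0, 0.0, -1.0]]
force: [-0.2, -1.2, -1.3]
gripper_width: 0.0499
```

Call:
jog_arm:
  series:
    - {"delta_pos":[0.1,0,0],"rotation":[0,0,0]}
    - {"delta_pos":[0.2,0,0],"rotation":[0,0,0]}
    - {"delta_pos":[0.2,0,0],"rotation":[0,0,0]}

```text
clock: 10.08
eef_pos: [0.6254, -0.1042, 0.0307]
ee_rot: [[-0.099, 0.995, 0.001], [0.995, 0.099, -0.001], [-0.001, 0.0, -1.0]]
force: [0.2, -3.1, -0.3]
gripper_width: 0.05
```

```bash
python3 - <<'E'
from h import *
goc(-.062,-.17,.03,95.64)
from plant import cams
f=cams.grab_frame("side");cv2.imwrite("pics/s6.png",cv2.resize(f["color"][120:260,190:340],None,fx=4,fy=4))
E
```

```text
t 10.08 pos [ 0.6254 -0.1042  0.0307] F [ 0.2 -3.1 -0.3] delta cm [0.12 0.02 0.07] rotz 0.03 tilt [ 6.e-04 -7.e-04 -1.e+00]
tcp in corner [-0.0622 -0.1712]
```

View pics/s6.png

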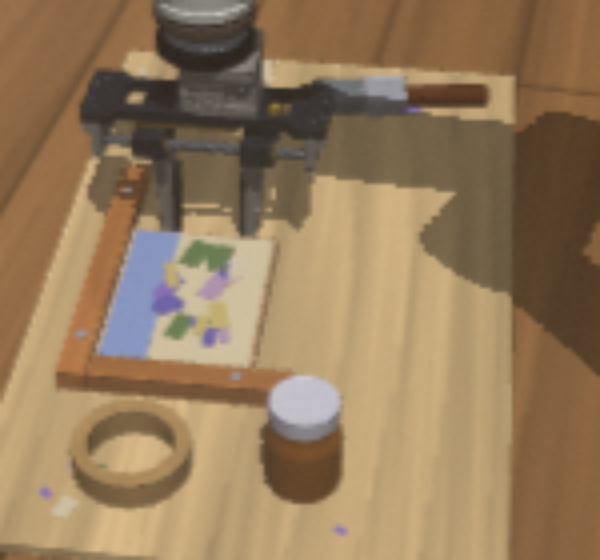

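Almost closed on the short batten. Creeping to firm contact.

Call:
jog_arm:
  series:
    - {"delta_pos":[0.1,0,0],"rotation":[0,0,0]}
    - {"delta_pos":[0.2,0,0],"rotation":[0,0,0]}
    - {"delta_pos":[0.2,0,0],"rotation":[0,0,0]}

```text
clock: 10.38
eef_pos: [0.6258, -0.1038, 0.0311]
ee_rot: [[-0.099, 0.995, 0.002], [0.995, 0.099, -0.004], [-0.004, 0.001, -1.0]]
force: [1.1, -7.4, -1.3]
gripper_width: 0.05
```

Call:
jog_arm:
  series:
    - {"delta_pos":[0.1,0,0],"rotation":[0,0,0]}
    - {"delta_pos":[0.2,0,0],"rotation":[0,0,0]}
    - {"delta_pos":[0.2,0,0],"rotation":[0,0,0]}

```text
clock: 10.63
eef_pos: [0.6258, -0.1036, 0.0314]
ee_rot: [[-0.099, 0.995, 0.003], [0.995, 0.099, -0.007], [-0.007, 0.002, -1.0]]
force: [1.3, -13.5, -2.0]
gripper_width: 0.0502
```

Contact (13 N, no further motion). Back off, rise and inspect.

Call:
jog_arm:
  series:
    - {"delta_pos":[-1,0,0],"rotation":[0,0,0]}
    - {"delta_pos":[-3,0,0],"rotation":[0,0,0]}
    - {"delta_pos":[-4,0,-3],"rotation":[0,0,0]}
    - {"delta_pos":[-4,0,-7],"rotation":[0,0,0]}
    - {"delta_pos":[-4,0,-11],"rotation":[0,0,0]}

```text
clock: 11.05
eef_pos: [0.6275, -0.1393, 0.1402]
ee_rot: [[-0.097, 0.995, -0.004], [0.995, 0.097, 0.003], [0.004, -0.003, -1.0]]
force: [0.1, -0.0, 0.8]
gripper_width: 0.0504
```

Call:
jog_arm:
  series:
    - {"delta_pos":[-3.5,-2,-1],"rotation":[0,0,6]}
    - {"delta_pos":[-7,-4,-2],"rotation":[0,0,12]}
    - {"delta_pos":[-10,-5,-4],"rotation":[0,0,18]}
    - {"delta_pos":[-13,-6,-6],"rotation":[0,0,24]}
    - {"delta_pos":[-13,-6,-6],"rotation":[0,0,30]}

```text
clock: 11.47
eef_pos: [0.5822, -0.2811, 0.2056]
ee_rot: [[0.421, 0.907, 0.006], [0.907, -0.421, -0.005], [-0.002, 0.008, -1.0]]
force: [-0.4, 0.3, 0.3]
gripper_width: 0.05
```

```bash
python3 - <<'E'
from h import *
go(.4,-.1,.25,5.64)
from plant import cams
for n,s in(("top",np.s_[105:210,185:335]),("side",np.s_[150:240,195:315])):
    f=cams.grab_frame(n);np.savez(n+"7.npz",**f);cv2.imwrite(f"pics/{n}7.png",cv2.resize(f["color"][s],None,fx=5.2 if n=="top" else 6.4,fy=5.2 if n=="top" else 6.4,interpolation=2))
E
```

```text
t 11.47 pos [ 0.5822 -0.2811  0.2056] F [-0.4  0.3  0.3] delta cm [  8.74 -24.12  -4.65] rotz 59.43 tilt [ 0.006  -0.0051 -1.    ]
```

View pics/top7.png

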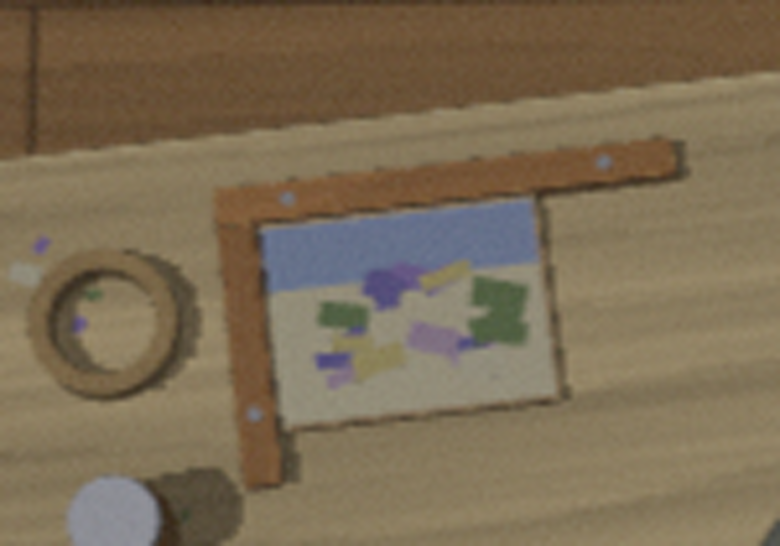

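View pics/side7.png

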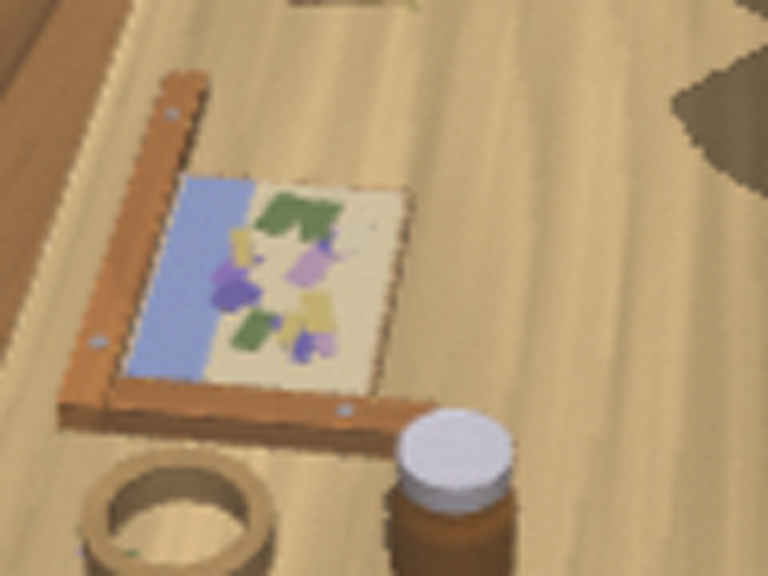

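Top and side views show the panel in the corner, apparently flush on both battens. The crop suggests perhaps ~0.5–1° residual turn, so I'll measure closely with the wrist camera.

Call:
jog_arm:
  series:
    - {"delta_pos":[1.6,-3.5,0],"rotation":[0,0,7]}
    - {"delta_pos":[3.2,-7,-0.5],"rotation":[0,0,14]}
    - {"delta_pos":[4.8,-10,-1],"rotation":[0,0,21]}
    - {"delta_pos":[6.4,-12,-1.5],"rotation":[0,0,28]}
    - {"delta_pos":[8,-14,-2],"rotation":[0,0,35]}

```text
clock: 11.98
eef_pos: [0.4857, -0.1413, 0.2193]
ee_rot: [[0.861, 0.509, -0.002], [0.509, -0.861, 0.003], [-0.0, -0.004, -1.0]]
force: [-0.5, 0.3, -0.1]
gripper_width: 0.0495
```

```bash
python3 - <<'E'
from h import *
goc(-.155,-.083,.225,5.64)
E
```

```text
t 11.98 pos [ 0.4857 -0.1413  0.2193] F [-0.5  0.3 -0.1] delta cm [ 9.22 -8.   -0.55] rotz 24.95 tilt [-0.0023  0.0029 -1.    ]
tcp in corner [-0.2049 -0.1944]
```

Call:
jog_arm:
  series:
    - {"delta_pos":[2.5,-2,0],"rotation":[0,0,7]}
    - {"delta_pos":[5,-4,0],"rotation":[0,0,14]}
    - {"delta_pos":[7.5,-6.5,0],"rotation":[0,0,21]}
    - {"delta_pos":[9.2,-8,0],"rotation":[0,0,25]}
    - {"delta_pos":[9.2,-8,0],"rotation":[0,0,25]}
  fingers: 9.1

```text
clock: 12.4
eef_pos: [0.5253, -0.0231, 0.2194]
ee_rot: [[0.994, 0.105, -0.002], [0.105, -0.994, 0.004], [-0.002, -0.004, -1.0]]
force: [0.9, 1.1, -0.2]
gripper_width: 0.0813
```

Call:
jog_arm:
  series:
    - {"delta_pos":[0,0,0],"rotation":[0,0,0]}
    - {"delta_pos":[0,0,0],"rotation":[0,0,0]}
    - {"delta_pos":[0,0,0],"rotation":[0,0,0]}

```text
clock: 12.65
eef_pos: [0.5252, -0.0291, 0.2201]
ee_rot: [[0.995, 0.1, -0.001], [0.1, -0.995, 0.0], [-0.001, -0.0, -1.0]]
force: [-0.6, 0.2, -0.4]
gripper_width: 0.0911
```

```bash
python3 - <<'E'
from h import *
from plant import readout,cams
goc(-.16,-.083,.03,5.64)
s=readout.observe();f=cams.grab_frame("wrist");np.savez("w8.npz",**f,pos=s["eef_pos"],rot=s["ee_rot"]);cv2.imwrite("pics/w8.png",cv2.resize(f["color"][:260,100:500],None,fx=2,fy=2,interpolation=2))
E
```

```text
t 12.65 pos [ 0.5252 -0.0291  0.2201] F [-0.6  0.2 -0.4] delta cm [-0.52 -0.36 19.01] rotz 0.09 tilt [-1.1e-03  3.0e-04 -1.0e+00]
tcp in corner [-0.1546 -0.0867]
```

View pics/w8.png

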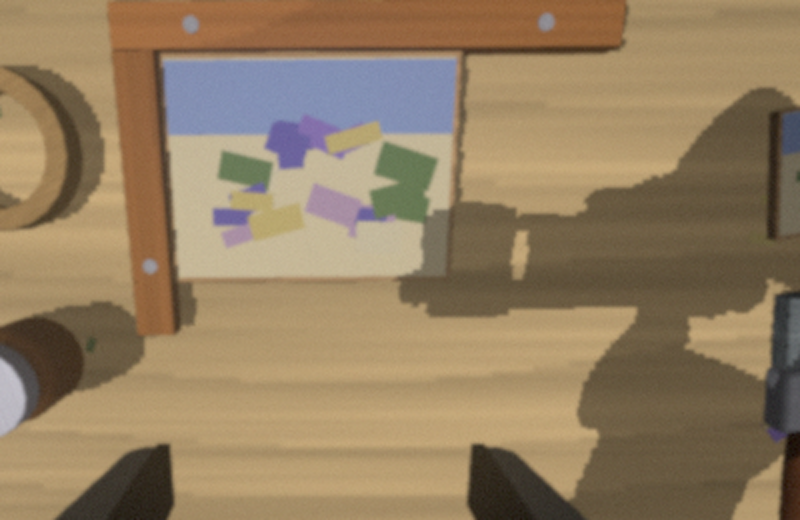

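The wrist view shows a tight fit: far edge (163,55)–(463,53) along the long batten, left edge (163,55)–(178,279) along the short one. Quantifying.

```bash
python3 - <<'E'
from h import *
f=dict(np.load("w8.npz"));H=f["hand_eye"];R=f["rot"]
g=dict(mtx=f["mtx"],orientation=R@H[:3,:3],xyz=R@H[:3,3]+f["pos"])
k=lambda p:(np.array(p)+.5)/2+[100,0]-.5
c=k([(159,50),(623,48),(178,332)]);B=px2w(g,c,.030)
a,Rc,t,e=fit2([(0,0),(0,-.24),(-.15,0)],B);print(t.round(4),np.degrees(a),e.round(1))
P=px2w(g,k([(162,54),(464,53),(448,278),(176,279)]),.024)
print("panel top pts in corner mm",((P[:,:2]-t)@Rc*1e3).round(1))
L=[(.06,.08),(.06,-.08),(-.06,-.08),(-.06,.08)]
a2,R2,t2,e2=fit2(L,P);print(np.degrees(a2-a),e2.round(1));print("fit corners",(((np.array(L)@R2.T+t2)-t)@Rc*1e3).round(1))
E
```

```text
[0.6725 0.0684] 5.809165507201192 [[ 1.   0.7]
 [ 0.3 -0.9]
 [-1.3  0.3]]
panel top pts in corner mm [[-1.600e+00 -6.000e-01]
 [-1.200e+00 -1.588e+02]
 [-1.183e+02 -1.573e+02]
 [-1.187e+02  1.000e-01]]
-0.08709607865831466 [[ 1.6  1.5]
 [ 1.2 -0.3]
 [-1.6 -1.9]
 [-1.2  0.8]]
fit corners [[ 1.000e-01  8.000e-01]
 [-1.000e-01 -1.592e+02]
 [-1.201e+02 -1.590e+02]
 [-1.199e+02  1.000e+00]]
```

```bash
python3 - <<'E'
from h import *
from plant import cams,ctrl,readout
a=np.load("side0.npz")["color"];b=cams.grab_frame("side")["color"]
for n,(x,y,w,h) in dict(jar=(255,212,22,34),tape=(205,219,36,28),small=(238,134,24,18),brush=(280,136,34,14),panel=(238,168,40,34)).items():
    r=cv2.matchTemplate(b,a[y:y+h,x:x+w],cv2.TM_CCOEFF_NORMED);_,v,_,l=cv2.minMaxLoc(r);print(n,round(v,3),"shift px",l[0]-x,l[1]-y)
s=readout.observe();print(s["clock"],s["eef_pos"],s["force"].round(1),np.abs(s["qd"]).max())
E
```

```text
jar 0.999 shift px 0 0
tape 0.999 shift px 0 0
small 0.509 shift px 0 0
brush 0.661 shift px -1 0
panel 0.714 shift px -23 9
12.75 [ 0.5253763  -0.02948915  0.22038337] [ 0.3  0.3 -0.1] 0.006914826878236564
```

Bystanders are unmoved (the small panel and brush match weakly, being shaded or hidden by the arm, but never contacted). Handing in.

```bash
python3 -c "
from plant import ctrl
print(ctrl.job_done())"
```

```text
the job is handed in; nothing more can be done
None
```

The panel is in the corner, flush on both battens, and I handed the job in at about 12.8 s. The hand-in reports no verdict.

- **What I did:** I pushed the near edge with both fingers spread until the panel stopped against the long batten (about 10 N). Then I pushed the right edge with the fingers narrowed until it stopped against the short batten (about 13 N). The hand finished about 0.2 m above the board.
- **Fit:** the close wrist-camera fit put the panel's far and left edges within about 1 mm of the battens. It is turned only 0.1° relative to them. Individual picked points scattered by up to 2 mm, which is about the calibration error. An earlier, rougher look at the top view had suggested 0.5–1° of turn, and the wrist measurement did not bear that out.
- **Bystanders:** the jar and tape roll showed no shift in the side view. The smaller panel and brush matched at 0 and 1 pixel shift, but weakly (0.51 and 0.66), probably because the arm or its shadow covered them. I did not touch them as far as forces and pictures show.

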